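Open the wide sample tin

TASK

Open the wide, low sample tin, the widest of the three lidded tins on the bench, so that it can be filled for the moisture analyser. Lift its loose lid off by the knob and set it down gently, knob up, so that it lies flat inside the shallow white tray: do not drop it in. Leave the open tin standing upright where it is.

Things in the scene. Friction and masses are not known exactly. Their poses are not given: they have to be found in the camera images.
- wide_tin: Wide, low round tin of bare aluminium, open at the top under its lid: 92 mm outside diameter, 45 mm high, wall 3 mm, 0.35 kg, standing loose on the bench. The widest of three lidded tins with the same metal and the same knob; the other two are 60 mm across, one 80 mm and one 45 mm high. Origin: centre of its underside; z up.
- wide_tin_lid: Loose aluminium lid of the wide tin, 0.1 kg; lifts straight up. Bottom to top: round boss 80 mm across, 5 mm high, in the tin's mouth with 3 mm play all round; plate 98 mm across, 4 mm thick, resting on the rim; central upright black cylindrical knob, 20 mm diameter, 30 mm high. Origin: centre of the boss's underside (40 mm above the bench at first); z up: plate top at 9 mm, knob 9 to 39 mm.
- tray: Shallow square white plastic tray, fixed to the bench: 170 x 170 mm outside, 16 mm high, walls and floor 4 mm thick, so 162 x 162 mm inside. Empty. Origin: centre of its underside (the inner floor is 4 mm above it); x and y along its sides, z up.
Mind the look-alikes: they are no part of the job. Leave any green look-alike of the wide_tin_lid alone.

How it is judged:
On the way, in this order (a step that is already met when the one before it is completed fails the run):
1. the lid is lifted clear of the wide tin (at least 20 mm above its seat) (z of wide_tin_lid in the frame of wide_tin above 0.06 m), for 0.1 s.
2. the lid, still held in the fingers, is brought down into the tray, to within 15 mm of its floor (z of wide_tin_lid in the frame of tray below 0.019 m and horizontal distance between wide_tin_lid and tray below 0.047 m and contact force between the fingers and wide_tin_lid above 0.3 N), for 0.05 s.
At the end, for the whole second after the job is handed in: The lid lies still and flat on the tray's floor, knob up (boss within 4 mm of the floor, tilt under 10 degrees, centre within 47 mm of the tray's centre, which is anywhere inside its walls); the wide tin stands upright (under 10 degrees) within 30 mm of where it was (horizontal distance between wide_tin_lid and tray below 0.047 m and z of wide_tin_lid in the frame of tray below 0.008 m and angle between each of wide_tin_lid, wide_tin's own z axis and vertical below 0.1745 rad and linear speed of each of wide_tin_lid, wide_tin below 0.02 m/s and distance of wide_tin from where it was at the start of the episode below 0.03 m); the robot touches nothing.
It fails at once if the wide tin is tipped by more than 25 degrees (angle between wide_tin's own z axis and vertical above 0.436 rad).
It also fails if it takes over 38 s, if anything falls off the work surface, if the arm or the gripper's body presses on something with over 40 N, if the wrist force passes 120 N, or if a joint passes its speed limit or range.

ROBOT

A 6-joint arm with a two-finger parallel gripper is mounted at the origin on the work surface. World frame = base frame: x ahead of the robot, y to its left, z up, the work surface at z = 0. Lengths are in m, angles in rad, forces in N, time in s.
With the tool pointing down it reaches from about 0.3 to 0.85 m from the base axis. Payload 5.4 kg.
Tool frame: the origin (TCP) lies where the fingers leave the gripper's body, on its centre line; the fingertips stand 73 mm ahead of it and the grasp point (between the pads) lies 54 mm ahead of it; y points along the fingers, x is the direction in which the jaws open and shut, and the axes are right-handed (so a half turn about y gives the same grasp; the last joint's range is limited). The gripper opens to 85 mm and grips with 20 to 120 N. Pads are 22 mm wide; open, the fingers measure 114 mm over their backs; the gripper's body (76 mm by 85 mm) begins 54 mm behind the grasp point. The pads swing forward as they close: fully open they stand 13 mm farther back than shut.
Start: joints at [1.135, 0.158, 1.597, -0, 1.386, -0.21], TCP at [0.129, 0.56, 0.304] pointing down, gripper open.
Joint ranges: [-2.91, 2.91], [-0.94, 2.29], [0.18, 2.7], [-1.29, 4.43], [0.17, 2.64], [-3, 3]. Speed limits (rad/s): [2.57, 2.57, 3.14, 3.14, 3.14, 3.14].

INTERFACE

Orientations are given as a rotation vector (axis times angle).
In Python, from workcell import robot, cams gives the robot as it stands. The module is installed in compiled form; this text tells all that it offers.
- The arm moves only by the tool carry_out, never from a script. Its argument "commands" is a list of rows, each an object of numbers: "wx", "wy", "wz": the turn, a rotation vector about the tool's x, y, z in units of 6 degrees (1.0 is 6 degrees); "dx", "dy", "dz": the shift along the tool's x, y, z in units of 50 mm (1.0 is 50 mm); "hand": the finger opening in mm, from 0 to 85.4. A call has 1 to 20 rows; each row is the pose to reach, as a shift and turn from the pose measured when the call began, along the tool's axes at that moment; what a row does not reach only later rows make up. A row lasts 1/10 s, in which the tool goes at most 50 mm and 8.59 degrees, less where a joint would pass 70% of its speed; a pose out of reach is approached as far as the arm can. A call with a gripper value outside its range is refused whole. The fingers move at their own pace and stop on an object; "force" is the grip in N (left out, the last holds). Time passes only in rows, so rows that repeat a pose let the fingers close. It gives the time, the measured TCP pose, the force and the opening at its end, in the units of the state.
- robot.read_state(): the state, without advancing time (a new reading comes with each control period).
- cams.read_camera(name): name is "scene" or "top" or "wrist"; returns a dict with "color" (384x512x3 uint8, red, green, blue), "fovy" (degrees; the focal length in pixels is half the picture's height over the tangent of half this angle, whatever the lens; pixels are square), "cx", "cy" (the principal point, pixels), "world_from_camera" (4x4, takes a point from camera to world coordinates). Camera axes: x right, y down, z forward; pixel columns grow to the right and rows downward; lengths in m; the calibration is good to about 2 mm. The wrist camera is an equidistant fisheye: a pixel r from the principal point sees the ray r / f radians off the axis. A picture is of the moment at which its call begins. There is no depth.
- robot.sign_off(): hands the job in, once; it reports no verdict.
The state is a dict: "clock": time; "qpos": joint angles; "qd": joint speeds; "joint_efforts": joint torques, N m; "position": TCP position; "tool_rot": TCP orientation; "ft_force": force on the tool from outside, world axes, zero at the start; "moment": the same for the moment, N m; "grip_width": finger opening in m.
Only numpy, scipy, OpenCV 4.12 (cv2) and the standard library are available. Lean on these libraries where they do the work, as an engineer would, in place of code of your own. Each camera call takes 0.05 s, during which the arm holds its last target. There are 200 camera calls.

## Working session

There is one attempt and no reset: what is moved stays moved. The work goes in short steps, Python scripts to look and compute and a tool call to move; the robot and the scene stay as the last step left them, time stands still between calls to the robot, and variables do not carry over. Pictures are saved under pics/ and viewed, about 8 in all and at most 12, crops included, and the job is handed in when it is done.

Besides the shell and the picture viewer there is one more tool, called after "Emit:" as a command line: name --argument value ..., lists and objects as JSON in quotes. carry_out: Moves the arm, as the interface text tells. Its arguments: {"type":"object","properties":{"commands":{"type":"array"},"force":{"type":"number"}},"required":["commands"]}

```bash
mkdir -p pics
cat > h.py <<'E'
import numpy as np, cv2
from workcell import robot, cams
def snap(n,f):
    c=cams.read_camera(n); cv2.imwrite(f'pics/{f}.png',c['color'][:,:,::-1]); np.save(f'pics/{f}.npy',{k:v for k,v in c.items()},allow_pickle=True); return c
def ray(c,u,v):
    F=c['color'].shape[0]/2/np.tan(np.radians(c['fovy'])/2)
    return np.array([(u-c['cx'])/F,(v-c['cy'])/F,1.])
def hit(c,u,v,z):
    T=np.array(c['world_from_camera']); d=T[:3,:3]@ray(c,u,v); o=T[:3,3]
    return o+d*(z-o[2])/d[2]
def load(f): return np.load(f'pics/{f}.npy',allow_pickle=True).item()
def proj(c,p):
    T=np.array(c['world_from_camera']); q=T[:3,:3].T@(np.array(p)-T[:3,3]); F=c['color'].shape[0]/2/np.tan(np.radians(c['fovy'])/2)
    return q[0]/q[2]*F+c['cx'],q[1]/q[2]*F+c['cy']
E
python3 - <<'E'
from h import *
a=snap('top','top');b=snap('scene','scene')
cv2.imwrite('pics/both.png',cv2.resize(np.hstack([a['color'],b['color']])[:,:,::-1],(800,300)))
for c in(a,b):print(c['fovy'],c['cx'],c['cy'],np.round(c['world_from_camera'],3).tolist())
print(robot.read_state())
E
```

```text
55.42153061339975 250.28701498372544 192.7863599874811 [[0.121, -0.97, 0.211, 0.274], [-0.993, -0.117, 0.032, -0.012], [-0.006, -0.214, -0.977, 0.954], [0.0, 0.0, 0.0, 1.0]]
52.95876710778368 264.6142829958325 187.2309049784739 [[-0.441, 0.778, -0.448, 0.873], [0.897, 0.375, -0.233, 0.234], [-0.014, -0.505, -0.863, 0.865], [0.0, 0.0, 0.0, 1.0]]
{'clock': 0.1, 'qpos': array([ 1.13492884e+00,  1.59000718e-01,  1.59810395e+00, -9.39772745e-07,
        1.38619884e+00, -2.10105153e-01]), 'qd': array([-0.00079475, -0.00217786, -0.00333546,  0.00059585,  0.00011593,
        0.00015569]), 'joint_efforts': array([-1.40942821e-04, -3.96991003e+01, -3.32338679e+01, -1.56993824e-04,
        4.18579672e-03, -1.82307537e-05]), 'position': array([0.12855672, 0.56001586, 0.30300818]), 'tool_rot': array([-1.30835108, -1.04012951,  1.04268852]), 'ft_force': array([ 0.3172784 , -0.32107908, -0.21050296]), 'moment': array([0.00251607, 0.0104328 , 0.00376335]), 'grip_width': 0.08561899754179886}
```

View pics/top.png

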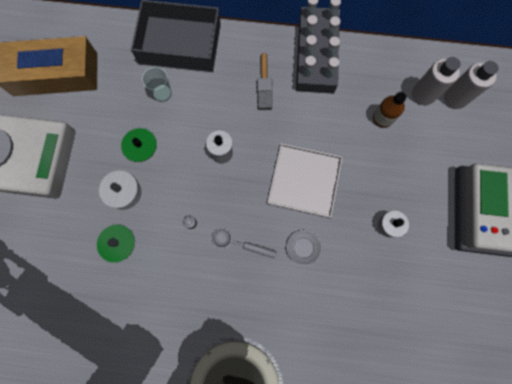

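View pics/scene.png

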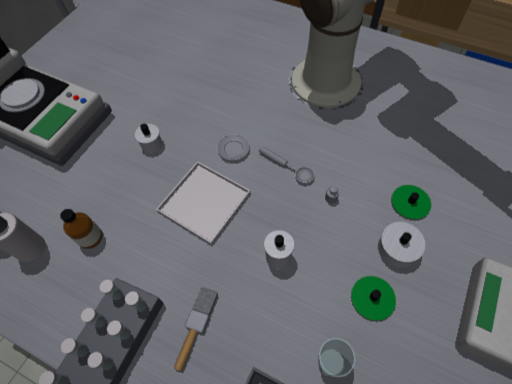

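Top view: the lidded silver tins are at (118,189), (219,143) and (395,224). The one at (118,189) is clearly the widest, and its neighbours at (139,145) and (115,243) are green lids. The white tray is centred near (305,180). I'll confirm this in an enlarged crop and measure.

Run:
```python
from h import *
from scipy.spatial.transform import Rotation as R
a=load('top');b=load('scene')
A=cv2.resize(a['color'][110:280,60:260],(800,680)[:2],interpolation=cv2.INTER_CUBIC)[:, :400]
A=cv2.resize(a['color'][125:265,85:185],None,fx=4,fy=4,interpolation=cv2.INTER_CUBIC)
B=cv2.resize(b['color'][180:320,350:450],None,fx=4,fy=4,interpolation=cv2.INTER_CUBIC)
cv2.imwrite('pics/crop1.png',np.hstack([A,B])[:,:,::-1])
print(R.from_rotvec(robot.read_state()['tool_rot']).as_matrix().round(3))
# tray white mask; wide lid ellipse
def blob(c,u,v,lo):
    hsv=cv2.cvtColor(c['color'],cv2.COLOR_RGB2HSV)
    m=((hsv[:,:,2]>lo)&(hsv[:,:,1]<60)).astype(np.uint8)
    m=cv2.morphologyEx(m,cv2.MORPH_OPEN,np.ones((3,3),np.uint8))
    n,l,s,ce=cv2.connectedComponentsWithStats(m); k=l[v,u]
    return max(cv2.findContours((l==k).astype(np.uint8),0,2)[0],key=cv2.contourArea)
for c,t,w in((a,(305,185),(108,189)),(b,(205,203),(392,240))):
    for lo in (165,185):
        q=blob(c,*t,lo); r=cv2.minAreaRect(q); bx=cv2.approxPolyDP(q,8,True)[:,0]; print('tray',lo,r,bx.tolist(),[hit(c,*p,.016)[:2].round(4).tolist() for p in bx])
        q=blob(c,*w,lo); e=cv2.fitEllipse(q) if len(q)>5 else None; print('lid',e, e and hit(c,*e[0],.049))
```

```text
[[ 0.224 -0.001 -0.975]
 [ 0.975 -0.002  0.224]
 [-0.002 -1.     0.   ]]
tray 165 ((303.91387939453125, 180.7386016845703), (60.508811950683594, 57.36223220825195), 12.724355697631836) [[281, 147], [269, 201], [327, 214], [336, 159]] [[0.6129, -0.0478], [0.4614, -0.0321], [0.4454, -0.185], [0.5968, -0.1974]]
lid ((258.288330078125, 178.21095275878906), (398.536376953125, 497.19158935546875), 94.99822998046875) [0.51053098 0.00240509 0.049     ]
tray 185 ((255.5, 191.5), (383.0, 511.0), 90.0) [[0, 0], [0, 383], [511, 383], [511, 0]] [[0.9723, 0.8322], [-0.0515, 0.5516], [0.0969, -0.6443], [1.1485, -0.6747]]
lid None None
tray 165 ((204.05999755859375, 201.41998291015625), (56.99999237060547, 63.399993896484375), 36.869895935058594) [[198, 168], [164, 211], [210, 239], [244, 192]] [[0.4561, -0.1799], [0.6017, -0.1899], [0.6164, -0.0497], [0.4678, -0.0366]]
lid None None
tray 185 ((255.5, 191.5), (383.0, 511.0), 90.0) [[0, 0], [0, 383], [511, 383], [511, 0]] [[0.1434, -1.2056], [1.0643, -0.2703], [0.6212, 0.6331], [-0.6283, 0.4485]]
lid None None
```

View pics/crop1.png

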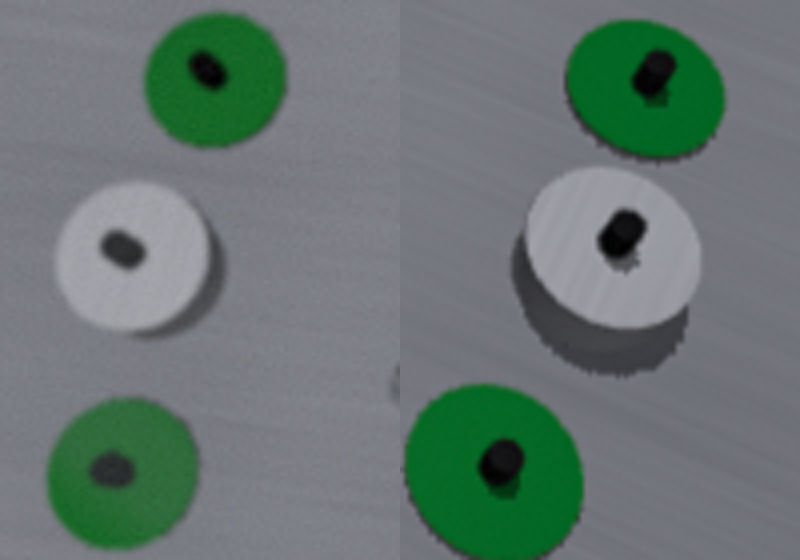

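The crop confirms it. The silver lid on a visible tin body is centred near (117.8,188.6) in top and (403.3,241.5) in scene. The green lids lie flat on the bench, about 100 mm to either side. Both views agree on the tray.

Run:
```python
from h import *
from scipy.spatial.transform import Rotation as R
a=load('top');b=load('scene')
print('lid',hit(a,117.8,188.6,.049),hit(b,403.3,241.5,.049))
print('diam',np.linalg.norm(hit(a,98.5,189,.049)-hit(a,137.2,189,.049)))
print('knobtop',hit(a,113.2,185.7,.079),hit(b,407.2,235.3,.079))
# two-view rays knob top: height check
import itertools
def tri(pa,pb):
    M=[];r=[]
    for c,p in((a,pa),(b,pb)):
        T=np.array(c['world_from_camera']);d=T[:3,:3]@ray(c,*p);d/=np.linalg.norm(d);P=np.eye(3)-np.outer(d,d);M.append(P);r.append(P@T[:3,3])
    return np.linalg.lstsq(np.vstack(M),np.hstack(r),rcond=None)[0]
print(tri((117.8,188.6),(403.3,241.5)),tri((113.2,185.7),(407.2,235.3)))
s=robot.read_state();Rm=R.from_rotvec(s['tool_rot']).as_matrix()
for n,p in(('green1',(138.5,145)),('green2',(115.3,243))):print(n,hit(a,*p,.009))
tin=(hit(a,117.8,188.6,.049)+hit(b,403.3,241.5,.049))/2
for z in(.25,.15):
  g=np.r_[tin[:2],z]; print(z,(Rm.T@(g-s['position'])/.05).round(3), 'radius',np.hypot(*g[:2]))
c=np.mean([[.529,-.1156],[.5355,-.1140]],0);print('tray',c)
```

```text
lid [0.44054019 0.35440273 0.049     ] [0.44121922 0.35748948 0.049     ]
diam 0.09877396575922967
knobtop [0.44088962 0.35502067 0.079     ] [0.43921133 0.35654421 0.079     ]
[0.44062361 0.35662938 0.046719  ] [0.44039785 0.35544593 0.08030648]
green1 [0.57478059 0.3385841  0.009     ]
green2 [0.30573897 0.34845308 0.009     ]
0.25 [-2.578  1.062 -7.002] radius 0.5666326372787023
0.15 [-2.574  3.062 -7.003] radius 0.5666326372787023
tray [ 0.53225 -0.1148 ]
```

Lid at about (0.4405, 0.3555), diameter measured 98.8 mm and both views agree within 3 mm. Tray at (0.532, -0.115). Next I move to hover over the tin.

Emit:
carry_out --commands '[{"dx": -0.13,"dy": 0.0,"dz": -0.35},{"dx": -0.35,"dy": 0.05,"dz": -0.95},{"dx": -0.6,"dy": 0.15,"dz": -1.6},{"dx": -0.85,"dy": 0.25,"dz": -2.3},{"dx": -1.1,"dy": 0.35,"dz": -3.0},{"dx": -1.35,"dy": 0.45,"dz": -3.7},{"dx": -1.6,"dy": 0.6,"dz": -4.4},{"dx": -1.85,"dy": 0.7,"dz": -5.1},{"dx": -2.1,"dy": 0.8,"dz": -5.75},{"dx": -2.3,"dy": 0.9,"dz": -6.3},{"dx": -2.45,"dy": 1.0,"dz": -6.7},{"dx": -2.53,"dy": 1.05,"dz": -6.9},{"dx": -2.57,"dy": 1.06,"dz": -7.0},{"dx": -2.57,"dy": 1.06,"dz": -7.0},{"dx": -2.57,"dy": 1.06,"dz": -7.0}]'

```text
validation failed for argument at $.co...
```

Run:
```python
from h import *
from scipy.spatial.transform import Rotation as R
s=robot.read_state();print(s['clock'],s['position'],s['qpos'].round(2),s['ft_force'],R.from_rotvec(s['tool_rot']).as_matrix().round(3).tolist())
c=snap('wrist','w1');T=np.array(c['world_from_camera']);print(c['fovy'],c['cx'],c['cy'],T.round(4).tolist())
def wp(p):
    q=T[:3,:3].T@(np.array(p)-T[:3,3]);F=192/np.tan(np.radians(c['fovy'])/2);r=np.hypot(q[0],q[1]);t=np.arctan2(r,q[2])*F
    return (c['cx']+q[0]/r*t,c['cy']+q[1]/r*t)
print('expect knob top',wp([.4405,.3555,.079]),'base',wp([.4405,.3555,.049]))
th=np.linspace(0,6.28,60);im=c['color'][:,:,::-1].copy()
pts=np.array([wp([.4405+.049*np.cos(t),.3555+.049*np.sin(t),.049]) for t in th])
k=np.array([wp([.4405+.01*np.cos(t),.3555+.01*np.sin(t),.079]) for t in th])
for q in(pts,k):cv2.polylines(im,[q.round().astype(int)],True,(0,0,255),1)
cv2.imwrite('pics/w1o.png',im)
```

```text
0.1 [0.12855672 0.56001586 0.30300818] [ 1.13  0.16  1.6  -0.    1.39 -0.21] [ 0.3172784  -0.32107908 -0.21050296] [[0.224, -0.001, -0.975], [0.975, -0.002, 0.224], [-0.002, -1.0, 0.0]]
65.70646984690485 252.83813543509535 193.59479080629657 [[0.224, 0.9294, 0.2933, 0.0534], [0.9746, -0.2131, -0.0691, 0.5761], [-0.0017, 0.3014, -0.9535, 0.3721], [0.0, 0.0, 0.0, 1.0]]
expect knob top (np.float64(175.43134261570867), np.float64(386.4715487081116)) base (np.float64(178.6428932162202), np.float64(373.2913296119643))
```

View pics/w1o.png

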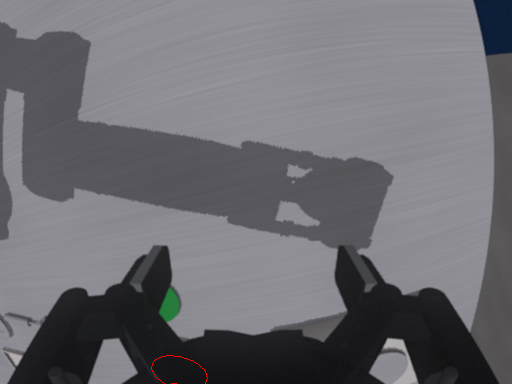

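The call was refused and the arm didn't move, so this wrist picture only shows bench, shadow and fingers from the start pose. I'll retry with every field filled in.

Emit:
carry_out --commands '[{"wx": 0,"wy": 0,"wz": 0,"dx": -0.13,"dy": 0,"dz": -0.35,"hand": 85},{"wx": 0,"wy": 0,"wz": 0,"dx": -0.35,"dy": 0.05,"dz": -0.95,"hand": 85},{"wx": 0,"wy": 0,"wz": 0,"dx": -0.6,"dy": 0.15,"dz": -1.6,"hand": 85},{"wx": 0,"wy": 0,"wz": 0,"dx": -0.85,"dy": 0.25,"dz": -2.3,"hand": 85},{"wx": 0,"wy": 0,"wz": 0,"dx": -1.1,"dy": 0.35,"dz": -3.0,"hand": 85},{"wx": 0,"wy": 0,"wz": 0,"dx": -1.35,"dy": 0.45,"dz": -3.7,"hand": 85},{"wx": 0,"wy": 0,"wz": 0,"dx": -1.6,"dy": 0.6,"dz": -4.4,"hand": 85},{"wx": 0,"wy": 0,"wz": 0,"dx": -1.85,"dy": 0.7,"dz": -5.1,"hand": 85},{"wx": 0,"wy": 0,"wz": 0,"dx": -2.1,"dy": 0.8,"dz": -5.75,"hand": 85},{"wx": 0,"wy": 0,"wz": 0,"dx": -2.3,"dy": 0.9,"dz": -6.3,"hand": 85},{"wx": 0,"wy": 0,"wz": 0,"dx": -2.45,"dy": 1.0,"dz": -6.7,"hand": 85},{"wx": 0,"wy": 0,"wz": 0,"dx": -2.53,"dy": 1.05,"dz": -6.9,"hand": 85},{"wx": 0,"wy": 0,"wz": 0,"dx": -2.57,"dy": 1.06,"dz": -7.0,"hand": 85},{"wx": 0,"wy": 0,"wz": 0,"dx": -2.57,"dy": 1.06,"dz": -7.0,"hand": 85},{"wx": 0,"wy": 0,"wz": 0,"dx": -2.57,"dy": 1.06,"dz": -7.0,"hand": 85}]' --force 30

```text
clock: 1.65
position: [0.4403, 0.357, 0.2505]
tool_rot: [-1.308, -1.041, 1.043]
ft_force: [-0.4, 0.5, 0.5]
grip_width: 0.0852
```

```bash
cat >> h.py <<'E'
def wp(c,p):
    T=np.array(c['world_from_camera']);q=T[:3,:3].T@(np.array(p)-T[:3,3]);F=192/np.tan(np.radians(c['fovy'])/2);r=np.hypot(q[0],q[1]);t=np.arctan2(r,q[2])*F
    return (c['cx']+q[0]/r*t,c['cy']+q[1]/r*t)
def ring(c,im,f,x,y,z,r):
    q=np.array([f(c,[x+r*np.cos(t),y+r*np.sin(t),z]) for t in np.linspace(0,6.28,60)]);cv2.polylines(im,[(q*16).round().astype(int)],True,(0,0,255),1,shift=4)
E
python3 - <<'E'
from h import *
c=snap('wrist','w2');im=c['color'][:,:,::-1].copy()
ring(c,im,wp,.4405,.3555,.049,.049);ring(c,im,wp,.4405,.3555,.079,.01)
cv2.imwrite('pics/w2o.png',im);print(robot.read_state()['position'])
E
```

```text
[0.44022747 0.35708471 0.2504827 ]
```

View pics/w2o.png

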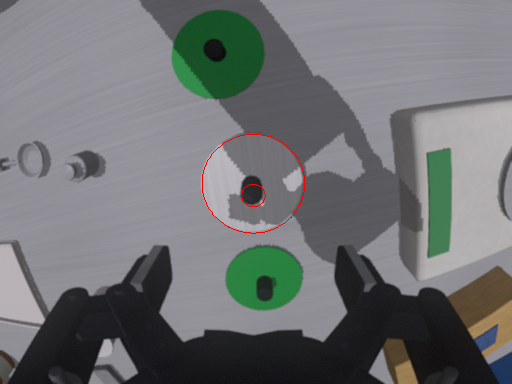

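The predicted lid ring sits on the silver lid within about 2 px, centred near (254,183) with the knob at (252,190). The position is confirmed, so I descend.

Emit:
carry_out --commands '[{"wx": 0,"wy": 0,"wz": 0,"dx": -0.01,"dy": 0.2,"dz": 0,"hand": 60},{"wx": 0,"wy": 0,"wz": 0,"dx": -0.02,"dy": 0.5,"dz": 0,"hand": 60},{"wx": 0,"wy": 0,"wz": 0,"dx": -0.02,"dy": 0.8,"dz": 0,"hand": 60},{"wx": 0,"wy": 0,"wz": 0,"dx": -0.02,"dy": 1.1,"dz": 0,"hand": 60},{"wx": 0,"wy": 0,"wz": 0,"dx": -0.02,"dy": 1.4,"dz": 0,"hand": 60},{"wx": 0,"wy": 0,"wz": 0,"dx": -0.02,"dy": 1.7,"dz": 0,"hand": 60},{"wx": 0,"wy": 0,"wz": 0,"dx": -0.02,"dy": 1.95,"dz": 0,"hand": 60},{"wx": 0,"wy": 0,"wz": 0,"dx": -0.02,"dy": 2.15,"dz": 0,"hand": 60},{"wx": 0,"wy": 0,"wz": 0,"dx": -0.02,"dy": 2.3,"dz": 0,"hand": 60},{"wx": 0,"wy": 0,"wz": 0,"dx": -0.02,"dy": 2.4,"dz": 0,"hand": 60},{"wx": 0,"wy": 0,"wz": 0,"dx": -0.02,"dy": 2.47,"dz": 0,"hand": 60},{"wx": 0,"wy": 0,"wz": 0,"dx": -0.02,"dy": 2.47,"dz": 0,"hand": 60},{"wx": 0,"wy": 0,"wz": 0,"dx": -0.02,"dy": 2.47,"dz": 0,"hand": 60}]'

```text
clock: 3.0
position: [0.4402, 0.3561, 0.1274]
tool_rot: [-1.308, -1.042, 1.042]
ft_force: [1.0, -1.1, -0.1]
grip_width: 0.0602
```

Emit:
carry_out --commands '[{"wx": 0,"wy": 0,"wz": 0,"dx": 0,"dy": 0,"dz": 0,"hand": 45},{"wx": 0,"wy": 0,"wz": 0,"dx": 0,"dy": 0,"dz": 0,"hand": 35},{"wx": 0,"wy": 0,"wz": 0,"dx": 0,"dy": 0,"dz": 0,"hand": 30},{"wx": 0,"wy": 0,"wz": 0,"dx": 0,"dy": 0,"dz": 0,"hand": 26},{"wx": 0,"wy": 0,"wz": 0,"dx": 0,"dy": 0,"dz": 0,"hand": 22},{"wx": 0,"wy": 0,"wz": 0,"dx": 0,"dy": 0,"dz": 0,"hand": 18},{"wx": 0,"wy": 0,"wz": 0,"dx": 0,"dy": 0,"dz": 0,"hand": 10},{"wx": 0,"wy": 0,"wz": 0,"dx": 0,"dy": 0,"dz": 0,"hand": 5},{"wx": 0,"wy": 0,"wz": 0,"dx": 0,"dy": 0,"dz": 0,"hand": 5},{"wx": 0,"wy": 0,"wz": 0,"dx": 0,"dy": 0,"dz": 0,"hand": 5},{"wx": 0,"wy": 0,"wz": 0,"dx": 0,"dy": 0,"dz": 0,"hand": 5}]' --force 35

```text
clock: 4.1
position: [0.4403, 0.3562, 0.1276]
tool_rot: [-1.308, -1.042, 1.042]
ft_force: [-1.4, -0.1, 3.4]
grip_width: 0.0187
```

Gripped at 18.7 mm, about the knob's diameter. I lift it straight up slowly.

Emit:
carry_out --commands '[{"wx": 0,"wy": 0,"wz": 0,"dx": 0,"dy": -0.05,"dz": 0,"hand": 5},{"wx": 0,"wy": 0,"wz": 0,"dx": 0,"dy": -0.15,"dz": 0,"hand": 5},{"wx": 0,"wy": 0,"wz": 0,"dx": 0,"dy": -0.3,"dz": 0,"hand": 5},{"wx": 0,"wy": 0,"wz": 0,"dx": 0,"dy": -0.5,"dz": 0,"hand": 5},{"wx": 0,"wy": 0,"wz": 0,"dx": 0,"dy": -0.75,"dz": 0,"hand": 5},{"wx": 0,"wy": 0,"wz": 0,"dx": 0,"dy": -1.0,"dz": 0,"hand": 5},{"wx": 0,"wy": 0,"wz": 0,"dx": 0,"dy": -1.3,"dz": 0,"hand": 5},{"wx": 0,"wy": 0,"wz": 0,"dx": 0,"dy": -1.6,"dz": 0,"hand": 5},{"wx": 0,"wy": 0,"wz": 0,"dx": 0,"dy": -1.9,"dz": 0,"hand": 5},{"wx": 0,"wy": 0,"wz": 0,"dx": 0,"dy": -2.15,"dz": 0,"hand": 5},{"wx": 0,"wy": 0,"wz": 0,"dx": 0,"dy": -2.3,"dz": 0,"hand": 5},{"wx": 0,"wy": 0,"wz": 0,"dx": 0,"dy": -2.4,"dz": 0,"hand": 5},{"wx": 0,"wy": 0,"wz": 0,"dx": 0,"dy": -2.4,"dz": 0,"hand": 5},{"wx": 0,"wy": 0,"wz": 0,"dx": 0,"dy": -2.4,"dz": 0,"hand": 5}]'

```text
clock: 5.5
position: [0.4399, 0.3561, 0.2469]
tool_rot: [-1.308, -1.041, 1.043]
ft_force: [0.0, 0.5, -1.0]
grip_width: 0.0191
```

Run:
```python
from h import *
from scipy.spatial.transform import Rotation as R
s=robot.read_state();Rm=R.from_rotvec(s['tool_rot']).as_matrix();print(s['position'],s['grip_width'],s['ft_force'])
print((Rm.T@(np.r_[.532,-.115,s['position'][2]]-s['position'])/.05).round(3))
b=snap('scene','s2');a=snap('wrist','w3')
cv2.imwrite('pics/m2.png',np.hstack([cv2.resize(b['color'][100:340,300:500],(400,480)),cv2.resize(a['color'],(400,300)) if 0 else cv2.resize(a['color'][:,100:420],(400,480))])[:,:,::-1])
```

```text
[0.43994185 0.35607592 0.24693748] 0.019062877598395436 [ 0.01203587  0.54980753 -0.97766826]
[-8.775  0.009 -3.893]
```

View pics/m2.png

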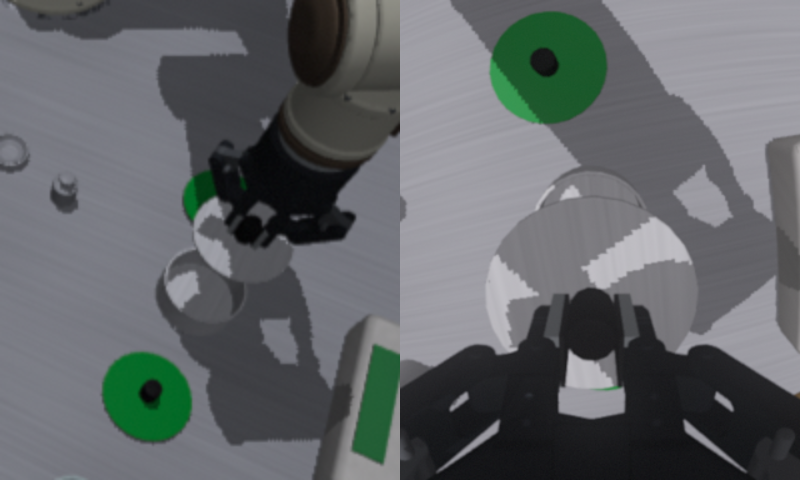

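The lid is held level in the fingers and the open tin stands in place (scene crop (205,285)). Now I carry it over to the tray.

Emit:
carry_out --commands '[{"wx": 0,"wy": 0,"wz": 0,"dx": -0.09,"dy": 0,"dz": -0.04,"hand": 5},{"wx": 0,"wy": 0,"wz": 0,"dx": -0.26,"dy": 0,"dz": -0.12,"hand": 5},{"wx": 0,"wy": 0,"wz": 0,"dx": -0.61,"dy": 0,"dz": -0.27,"hand": 5},{"wx": 0,"wy": 0,"wz": 0,"dx": -1.05,"dy": 0,"dz": -0.47,"hand": 5},{"wx": 0,"wy": 0,"wz": 0,"dx": -1.58,"dy": 0,"dz": -0.7,"hand": 5},{"wx": 0,"wy": 0,"wz": 0,"dx": -2.2,"dy": 0,"dz": -0.97,"hand": 5},{"wx": 0,"wy": 0,"wz": 0,"dx": -2.8,"dy": 0,"dz": -1.25,"hand": 5},{"wx": 0,"wy": 0,"wz": 0,"dx": -3.5,"dy": 0,"dz": -1.56,"hand": 5},{"wx": 0,"wy": 0,"wz": 0,"dx": -4.2,"dy": 0,"dz": -1.87,"hand": 5},{"wx": 0,"wy": 0,"wz": 0,"dx": -4.9,"dy": 0,"dz": -2.18,"hand": 5},{"wx": 0,"wy": 0,"wz": 0,"dx": -5.6,"dy": 0,"dz": -2.5,"hand": 5},{"wx": 0,"wy": 0,"wz": 0,"dx": -6.3,"dy": 0,"dz": -2.8,"hand": 5},{"wx": 0,"wy": 0,"wz": 0,"dx": -6.9,"dy": 0,"dz": -3.07,"hand": 5},{"wx": 0,"wy": 0,"wz": 0,"dx": -7.55,"dy": 0,"dz": -3.35,"hand": 5},{"wx": 0,"wy": 0,"wz": 0,"dx": -8.0,"dy": 0,"dz": -3.54,"hand": 5},{"wx": 0,"wy": 0,"wz": 0,"dx": -8.35,"dy": 0,"dz": -3.7,"hand": 5},{"wx": 0,"wy": 0,"wz": 0,"dx": -8.6,"dy": 0,"dz": -3.8,"hand": 5},{"wx": 0,"wy": 0,"wz": 0,"dx": -8.77,"dy": 0,"dz": -3.89,"hand": 5},{"wx": 0,"wy": 0,"wz": 0,"dx": -8.77,"dy": 0,"dz": -3.89,"hand": 5},{"wx": 0,"wy": 0,"wz": 0,"dx": -8.77,"dy": 0,"dz": -3.89,"hand": 5}]'

```text
clock: 7.6
position: [0.5317, -0.1143, 0.2471]
tool_rot: [-1.307, -1.041, 1.044]
ft_force: [-0.6, 0.4, -0.3]
grip_width: 0.0189
```

Run:
```python
from h import *
s=robot.read_state();print(s['position'],s['tool_rot'],s['grip_width'],s['ft_force'])
c=snap('wrist','w4');im=c['color'][:,:,::-1].copy()
x,y,z=s['position']
ring(c,im,wp,x,y,z-.0785,.049)   # expected plate top ring
sq=[wp(c,p) for p in([.455,-.190,.016],[.609,-.2,.016],[.617,-.046,.016],[.463,-.033,.016])]
cv2.polylines(im,[np.array(sq).round().astype(int)],True,(255,0,0),1)
cv2.imwrite('pics/w4o.png',im)
```

```text
[ 0.53166624 -0.11427192  0.2470793 ] [-1.30663722 -1.04089742  1.04369747] 0.01892074163465445 [-0.58992638  0.44039205 -0.34528838]
```

View pics/w4o.png

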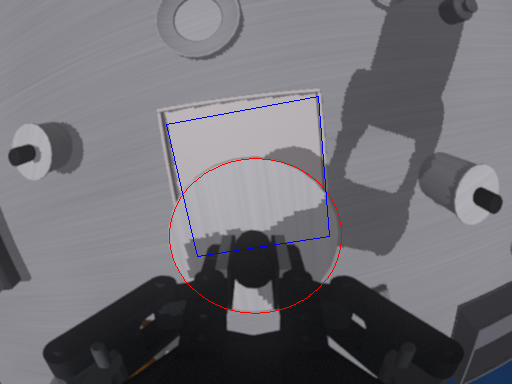

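The lid is level and matches the red ring, so it is centred under the TCP. The tray's near outer corners are at about (159,109) and (321,90). I refine the tray centre from these.

Run:
```python
from h import *
from scipy.spatial.transform import Rotation as R
c=load('w4');T=np.array(c['world_from_camera']);F=192/np.tan(np.radians(c['fovy'])/2)
def wh(u,v,z):
    d=np.array([u-c['cx'],v-c['cy']]);r=np.hypot(*d);d3=T[:3,:3]@np.r_[d/r*np.sin(r/F),np.cos(r/F)];return T[:3,3]+d3*(z-T[2,3])/d3[2]
A=wh(321,90,.016)[:2];B=wh(159,109,.016)[:2];print(A,B,np.linalg.norm(A-B))
e=(A-B)/np.linalg.norm(A-B);n=np.array([-e[1],e[0]]);n*=np.sign(n[0]);print('centre',(A+B)/2+n*.085, 'yaw',np.degrees(np.arctan2(e[1],e[0])))
a=load('top');print('top corners of outer edge', [hit(a,*p,.016)[:2].round(3) for p in((280,145),(341,158),(331,216),(267,204))])
```

```text
[ 0.45726442 -0.02843697] [ 0.4381442  -0.19357031] 0.16623658143454775
centre [ 0.5321402  -0.12078018] yaw 83.39533061050236
top corners of outer edge [array([ 0.618, -0.045]), array([ 0.601, -0.21 ]), array([ 0.441, -0.196]), array([ 0.453, -0.028])]
```

Three estimates put the tray centre near (0.530, -0.119). I lower slowly to about 2 mm above the floor, which is expected at TCP z of about 0.0916.

Emit:
carry_out --commands '[{"wx": 0,"wy": 0,"wz": 0,"dx": -0.04,"dy": 0.15,"dz": 0,"hand": 5},{"wx": 0,"wy": 0,"wz": 0,"dx": -0.08,"dy": 0.4,"dz": 0,"hand": 5},{"wx": 0,"wy": 0,"wz": 0,"dx": -0.1,"dy": 0.7,"dz": 0,"hand": 5},{"wx": 0,"wy": 0,"wz": 0,"dx": -0.1,"dy": 1.0,"dz": 0,"hand": 5},{"wx": 0,"wy": 0,"wz": 0,"dx": -0.1,"dy": 1.3,"dz": 0,"hand": 5},{"wx": 0,"wy": 0,"wz": 0,"dx": -0.1,"dy": 1.6,"dz": 0,"hand": 5},{"wx": 0,"wy": 0,"wz": 0,"dx": -0.1,"dy": 1.9,"dz": 0,"hand": 5},{"wx": 0,"wy": 0,"wz": 0,"dx": -0.1,"dy": 2.15,"dz": 0,"hand": 5},{"wx": 0,"wy": 0,"wz": 0,"dx": -0.1,"dy": 2.4,"dz": 0,"hand": 5},{"wx": 0,"wy": 0,"wz": 0,"dx": -0.1,"dy": 2.6,"dz": 0,"hand": 5},{"wx": 0,"wy": 0,"wz": 0,"dx": -0.1,"dy": 2.75,"dz": 0,"hand": 5},{"wx": 0,"wy": 0,"wz": 0,"dx": -0.1,"dy": 2.87,"dz": 0,"hand": 5},{"wx": 0,"wy": 0,"wz": 0,"dx": -0.1,"dy": 2.96,"dz": 0,"hand": 5},{"wx": 0,"wy": 0,"wz": 0,"dx": -0.1,"dy": 3.02,"dz": 0,"hand": 5},{"wx": 0,"wy": 0,"wz": 0,"dx": -0.1,"dy": 3.06,"dz": 0,"hand": 5},{"wx": 0,"wy": 0,"wz": 0,"dx": -0.1,"dy": 3.07,"dz": 0,"hand": 5},{"wx": 0,"wy": 0,"wz": 0,"dx": -0.1,"dy": 3.07,"dz": 0,"hand": 5},{"wx": 0,"wy": 0,"wz": 0,"dx": -0.1,"dy": 3.07,"dz": 0,"hand": 5}]'

```text
clock: 9.45
position: [0.5305, -0.1191, 0.0939]
tool_rot: [-1.307, -1.042, 1.044]
ft_force: [-0.0, -0.6, -0.3]
grip_width: 0.0189
```

Emit:
carry_out --commands '[{"wx": 0,"wy": 0,"wz": 0,"dx": 0,"dy": 0.01,"dz": 0,"hand": 5},{"wx": 0,"wy": 0,"wz": 0,"dx": 0,"dy": 0.02,"dz": 0,"hand": 5},{"wx": 0,"wy": 0,"wz": 0,"dx": 0,"dy": 0.02,"dz": 0,"hand": 5},{"wx": 0,"wy": 0,"wz": 0,"dx": 0,"dy": 0.02,"dz": 0,"hand": 5}]'

```text
clock: 9.85
position: [0.5305, -0.1191, 0.0929]
tool_rot: [-1.307, -1.041, 1.044]
ft_force: [0.1, 0.4, -0.6]
grip_width: 0.0187
```

No contact yet (-0.6 N is about the lid's weight). I keep feeling downward in small steps.

Emit:
carry_out --commands '[{"wx": 0,"wy": 0,"wz": 0,"dx": 0,"dy": 0.01,"dz": 0,"hand": 5},{"wx": 0,"wy": 0,"wz": 0,"dx": 0,"dy": 0.02,"dz": 0,"hand": 5},{"wx": 0,"wy": 0,"wz": 0,"dx": 0,"dy": 0.03,"dz": 0,"hand": 5},{"wx": 0,"wy": 0,"wz": 0,"dx": 0,"dy": 0.03,"dz": 0,"hand": 5},{"wx": 0,"wy": 0,"wz": 0,"dx": 0,"dy": 0.03,"dz": 0,"hand": 5}]'

```text
clock: 10.35
position: [0.5305, -0.1191, 0.0916]
tool_rot: [-1.307, -1.041, 1.044]
ft_force: [-1.5, 0.2, 3.0]
grip_width: 0.0187
```

Emit:
carry_out --commands '[{"wx": 0,"wy": 0,"wz": 0,"dx": 0,"dy": 0.01,"dz": 0,"hand": 5},{"wx": 0,"wy": 0,"wz": 0,"dx": 0,"dy": 0.01,"dz": 0,"hand": 5},{"wx": 0,"wy": 0,"wz": 0,"dx": 0,"dy": 0.01,"dz": 0,"hand": 5}]'

```text
clock: 10.65
position: [0.5305, -0.1191, 0.0915]
tool_rot: [-1.307, -1.041, 1.044]
ft_force: [-3.7, 0.3, 5.8]
grip_width: 0.0188
```

The upward force rose to 5.8 N at the expected height, so the lid is on the floor. I open the fingers, then retreat upward.

Emit:
carry_out --commands '[{"wx": 0,"wy": 0,"wz": 0,"dx": 0,"dy": 0,"dz": 0,"hand": 22},{"wx": 0,"wy": 0,"wz": 0,"dx": 0,"dy": 0,"dz": 0,"hand": 28},{"wx": 0,"wy": 0,"wz": 0,"dx": 0,"dy": 0,"dz": 0,"hand": 36},{"wx": 0,"wy": 0,"wz": 0,"dx": 0,"dy": 0,"dz": 0,"hand": 45},{"wx": 0,"wy": 0,"wz": 0,"dx": 0,"dy": 0,"dz": 0,"hand": 55},{"wx": 0,"wy": 0,"wz": 0,"dx": 0,"dy": 0,"dz": 0,"hand": 60},{"wx": 0,"wy": 0,"wz": 0,"dx": 0,"dy": 0,"dz": 0,"hand": 60},{"wx": 0,"wy": 0,"wz": 0,"dx": 0,"dy": 0,"dz": 0,"hand": 60}]'

```text
clock: 11.45
position: [0.5305, -0.1191, 0.0915]
tool_rot: [-1.307, -1.041, 1.044]
ft_force: [1.1, -0.0, -0.3]
grip_width: 0.0597
```

Emit:
carry_out --commands '[{"wx": 0,"wy": 0,"wz": 0,"dx": 0,"dy": -0.1,"dz": 0,"hand": 60},{"wx": 0,"wy": 0,"wz": 0,"dx": 0,"dy": -0.3,"dz": 0,"hand": 60},{"wx": 0,"wy": 0,"wz": 0,"dx": 0,"dy": -0.6,"dz": 0,"hand": 60},{"wx": 0,"wy": 0,"wz": 0,"dx": 0,"dy": -0.9,"dz": 0,"hand": 60},{"wx": 0,"wy": 0,"wz": 0,"dx": 0,"dy": -1.3,"dz": 0,"hand": 60},{"wx": 0,"wy": 0,"wz": 0,"dx": 0,"dy": -1.7,"dz": 0,"hand": 60},{"wx": 0,"wy": 0,"wz": 0,"dx": 0,"dy": -2.1,"dz": 0,"hand": 60},{"wx": 0,"wy": 0,"wz": 0,"dx": 0,"dy": -2.5,"dz": 0,"hand": 60},{"wx": 0,"wy": 0,"wz": 0,"dx": 0,"dy": -2.8,"dz": 0,"hand": 60},{"wx": 0,"wy": 0,"wz": 0,"dx": 0,"dy": -3.0,"dz": 0,"hand": 60},{"wx": 0,"wy": 0,"wz": 0,"dx": 0,"dy": -3.1,"dz": 0,"hand": 60},{"wx": 0,"wy": 0,"wz": 0,"dx": 0,"dy": -3.1,"dz": 0,"hand": 60},{"wx": 0,"wy": 0,"wz": 0,"dx": 0,"dy": -3.1,"dz": 0,"hand": 60}]'

```text
clock: 12.75
position: [0.5303, -0.1188, 0.2457]
tool_rot: [-1.305, -1.04, 1.045]
ft_force: [-0.1, -0.3, -0.2]
grip_width: 0.0603
```

Run:
```python
from h import *
s=robot.read_state();print(s['clock'],s['position'],s['grip_width'],s['ft_force'],abs(s['qd']).max())
c=snap('wrist','w5');b=snap('scene','s5')
im=c['color'][:,:,::-1].copy();ring(c,im,wp,.5305,-.1191,.013,.049);ring(c,im,wp,.5305,-.1191,.043,.01)
i2=b['color'][:,:,::-1].copy();ring(b,i2,proj,.4405,.3555,.045,.046)
cv2.imwrite('pics/fin.png',np.hstack([im[60:360,80:440],cv2.resize(i2[150:350,300:500],(300,300))]))
```

```text
12.75 [ 0.53031533 -0.11880711  0.24570603] 0.06029071817884432 [-0.0735611  -0.26109452 -0.19873674] 0.007982819175868782
```

View pics/fin.png

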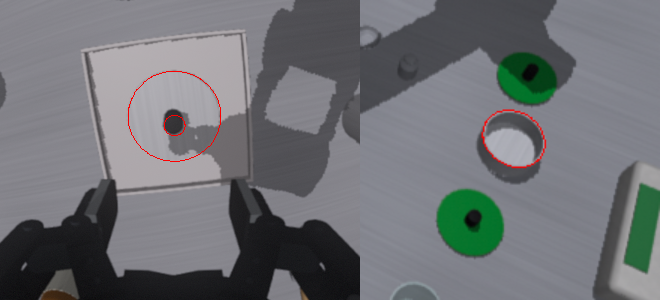

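The lid matches its predicted ring at (174,115), centred in the tray and knob up. The open tin's rim lies on its predicted ring at (513,138), and the arm is clear. I hand in the job.

```bash
python3 -c "
from workcell import robot
print(robot.sign_off())"
```

```text
the job is handed in; nothing more can be done
None
```

The lid of the wide tin is off and lies flat, knob up, near the centre of the white tray. I lifted it by the knob, lowered it until the floor pushed back with about 6 N, then released it and backed the gripper away. The job was handed in at about 12.8 s; the hand-in gave no verdict.

**Last checks:**
- **Lid:** the final wrist picture shows it on its predicted outline at about (0.5305, -0.119), well inside the tray walls.
- **Tin:** the scene picture shows it open and upright, with its rim on the outline of where it started.
- **Robot:** it was about 0.15 m above the lid, with no contact force.

**What failed or disagreed:**
- The first move call was refused because its rows lacked the zero fields. The arm did not move, so the wrist picture taken then showed only the start pose.
- The first tray-centre estimate was about 5 mm off in y from the later corner measurements. I corrected this before lowering the lid.
- The gripper read about 19 mm on the 20 mm knob.

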